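# Find the full tin by its weight and lock it away

### The job

Three parts tins look alike, but only one holds the heavy silver blank: find out which by feeling their weight. Set the heavy tin upright in the open lock-up drawer and push the drawer fully home; the two light tins must end standing on the bench where they were. Keep the tins upright, do not drop them, and leave the other things on the bench in place.

Things in the scene. Friction and masses are not known exactly. Their poses are not given: they have to be found in the camera images.
- tin_1: one of three closed round aluminium tins that look exactly alike, upright on the bench: diameter 52 (knurled lid, upper 14 mm; 50 below it), 42 tall, lid fixed. Origin: centre of the underside, z up. Each holds a loose blank that rattles: the full tin has a solid silver blank and weighs 0.34 to 0.54 kg (3.3 to 5.3 N), the two others a plastic dummy and weigh 0.06 to 0.10 kg (under 1.1 N). Any of the three can be the full one
- tin_2: one of three closed round aluminium tins that look exactly alike, upright on the bench: diameter 52 (knurled lid, upper 14 mm; 50 below it), 42 tall, lid fixed. Origin: centre of the underside, z up. Each holds a loose blank that rattles: the full tin has a solid silver blank and weighs 0.34 to 0.54 kg (3.3 to 5.3 N), the two others a plastic dummy and weigh 0.06 to 0.10 kg (under 1.1 N). Any of the three can be the full one
- tin_3: one of three closed round aluminium tins that look exactly alike, upright on the bench: diameter 52 (knurled lid, upper 14 mm; 50 below it), 42 tall, lid fixed. Origin: centre of the underside, z up. Each holds a loose blank that rattles: the full tin has a solid silver blank and weighs 0.34 to 0.54 kg (3.3 to 5.3 N), the two others a plastic dummy and weigh 0.06 to 0.10 kg (under 1.1 N). Any of the three can be the full one
- store: grey sheet-steel hood of the lock-up drawer, fixed to the bench: 150 (x) x 146 (y) x 64 tall, bench flanges 15 wide at its sides. Origin: centre of the underside; the drawer comes out of its -x face, towards the robot
- store_drawer (a joint): the drawer's slide: 0 = fully home (its front plate against the hood, a hard stop), up to 0.135 m = pulled out along the hood's -x; starts partly to fully out (0.105 to 0.135). Friction 1.5 N plus 4 N per m/s; it stays where it is left
- drawer_floor (a point): point on the tray's floor, in the middle of its width and 50 mm behind the inside of the front plate; moves with the drawer, axes as the hood's. The tray is 121 wide and 137 long inside, its side walls top out 15 mm above this point, its front plate 53 mm above
- drawer_lip (a point): middle of the outer edge of the steel pull lip on the drawer's front, 46 above the bench; moves with the drawer, axes as the hood's. The lip is a 10 mm round edge, 90 long along y, standing 11 mm out of the front plate, which is 146 wide and reaches from 3 to 59 above the bench. It can be pushed here along +x of the hood
- vice_top (a point): top centre of the fixed grey ball vice, an obstacle: an upright round body of diameter 131, from the bench up to this point 153 above it
- flux_bottle: bystander: small red bottle with black cap, upright, diameter 29, 65 tall. Origin: centre of the underside
- steel_block: bystander: round dark steel bench block, diameter 69, 35 tall. Origin: centre of the underside
- gem_box: bystander: flat white square frame box, 52 x 52 x 11 tall. Origin: centre of the underside
- graver: bystander: graver with brown wooden knob handle, lying, 25 x 108 x 21 tall. Origin: centre of the underside
- wooden_graver: bystander: graver with pale wooden knob handle, lying, 25 x 108 x 21 tall. Origin: centre of the underside
- pliers: bystander: pliers with orange handles, lying flat, 53 x 106 x 10 tall. Origin: centre of the underside
There are look-alikes about, which are no part of the job. What is shaped like the tin_2 but orange is not meant. Leave any purple look-alike of the tin_3 alone.

How it is judged:
On the way:
1. the heavy tin stands upright on the drawer's floor, let go (((x of tin_1 in the frame of drawer_floor between -0.05 and 0.085 m and y of tin_1 in the frame of drawer_floor between -0.05 and 0.05 m and z of tin_1 in the frame of drawer_floor below 0.008 m and contact force between tin_1 and store above 2.2 N and angle between tin_1's own z axis and vertical below 0.1 rad and contact force between the fingers and tin_1 below 0.1 N) or (x of tin_2 in the frame of drawer_floor between -0.05 and 0.085 m and y of tin_2 in the frame of drawer_floor between -0.05 and 0.05 m and z of tin_2 in the frame of drawer_floor below 0.008 m and contact force between tin_2 and store above 2.2 N and angle between tin_2's own z axis and vertical below 0.1 rad and contact force between the fingers and tin_2 below 0.1 N) or (x of tin_3 in the frame of drawer_floor between -0.05 and 0.085 m and y of tin_3 in the frame of drawer_floor between -0.05 and 0.05 m and z of tin_3 in the frame of drawer_floor below 0.008 m and contact force between tin_3 and store above 2.2 N and angle between tin_3's own z axis and vertical below 0.1 rad and contact force between the fingers and tin_3 below 0.1 N))), for 0.2 s.
At the end, for the whole second after the job is handed in: The drawer is home to within 4 mm with the heavy tin standing upright (within 0.1 rad) on its floor, released and at rest; both light tins stand upright (within 0.1 rad) on the bench within 50 mm of where they started, at rest (value of joint store_drawer below 0.004 m and ((x of tin_1 in the frame of drawer_floor between -0.05 and 0.085 m and y of tin_1 in the frame of drawer_floor between -0.05 and 0.05 m and z of tin_1 in the frame of drawer_floor below 0.008 m and contact force between tin_1 and store above 2.2 N and angle between each of tin_1, tin_2, tin_3's own z axis and vertical below 0.1 rad and contact force between the fingers and tin_1 below 0.1 N and linear speed of each of tin_1, tin_2, tin_3 below 0.03 m/s and distance of each of tin_2, tin_3 from where it was at the start of the episode below 0.05 m and height (world z) of each of tin_2, tin_3 below 0.006 m) or (x of tin_2 in the frame of drawer_floor between -0.05 and 0.085 m and y of tin_2 in the frame of drawer_floor between -0.05 and 0.05 m and z of tin_2 in the frame of drawer_floor below 0.008 m and contact force between tin_2 and store above 2.2 N and angle between each of tin_2, tin_1, tin_3's own z axis and vertical below 0.1 rad and contact force between the fingers and tin_2 below 0.1 N and linear speed of each of tin_2, tin_1, tin_3 below 0.03 m/s and distance of each of tin_1, tin_3 from where it was at the start of the episode below 0.05 m and height (world z) of each of tin_1, tin_3 below 0.006 m) or (x of tin_3 in the frame of drawer_floor between -0.05 and 0.085 m and y of tin_3 in the frame of drawer_floor between -0.05 and 0.05 m and z of tin_3 in the frame of drawer_floor below 0.008 m and contact force between tin_3 and store above 2.2 N and angle between each of tin_3, tin_1, tin_2's own z axis and vertical below 0.1 rad and contact force between the fingers and tin_3 below 0.1 N and linear speed of each of tin_3, tin_1, tin_2 below 0.03 m/s and distance of each of tin_1, tin_2 from where it was at the start of the episode below 0.05 m and height (world z) of each of tin_1, tin_2 below 0.006 m))); the robot touches nothing.
It fails at once if a bystander is pushed more than 40 mm away (distance of any of flux_bottle, steel_block, gem_box, graver, wooden_graver, pliers from where it was at the start of the episode above 0.04 m).
It fails at once if a tin is tipped more than 0.6 rad (angle between any of tin_1, tin_2, tin_3's own z axis and vertical above 0.6 rad).
It fails at once if a tin is dropped from more than about 3 cm (falls free faster than 0.8 m/s) ((linear speed of tin_1 above 0.8 m/s and contact force between the fingers and tin_1 below 0.05 N) or (linear speed of tin_2 above 0.8 m/s and contact force between the fingers and tin_2 below 0.05 N) or (linear speed of tin_3 above 0.8 m/s and contact force between the fingers and tin_3 below 0.05 N)).
It also fails if it takes over 72 s, if anything falls off the work surface, if the arm or the gripper's body presses on something with over 40 N, if the wrist force passes 120 N, or if a joint passes its speed limit or range.

### The arm

A 6-joint arm with a two-finger parallel gripper is mounted at the origin on a cart in front of the work surface, level with it; the furniture and walls round the work are solid. World frame = base frame: x ahead of the robot, y to its left, z up, the work surface at z = 0. Lengths are in m, angles in rad, forces in N, time in s.
With the tool pointing down it reaches from about 0.35 to 0.85 m from the base axis. Payload 8.1 kg.
Tool frame: the origin (TCP) lies at the very end of the fingers, on their centre line; the grasp point (between the pads) lies robot.tcp_to_grasp behind it (robot.tcp_to_grasp is the distance from the TCP to the grasp point, in m); z points along the fingers, y is the line along which they close (so a half turn about z gives the same grasp; the last joint's range is limited). The gripper opens to 93 mm and grips with 3 to 60 N. Pads are 15 mm wide; open, the fingers measure 128 mm over their backs; the gripper's body (75 mm by 188 mm) begins 65 mm behind the grasp point.
Start: joints at [1.036, 0.13, 1.488, -0, 1.523, -0.085], TCP at [0.261, 0.54, 0.219] pointing down, gripper open.
Joint ranges: [-2.96, 2.96], [-0.89, 2.26], [0.02, 2.5], [-1.34, 4.48], [0, 2.73], [-2.66, 2.66]. Speed limits (rad/s): [2.39, 2.39, 2.79, 3.14, 3.14, 3.14].

### API

Orientations are given as a rotation vector (axis times angle).
In Python, from plant import robot gives the robot as it stands. The module is installed in compiled form; this text tells all that it offers.
- The arm moves only by the shell command python3 -m pendant 'ROWS' [FORCE]. ROWS is JSON, a list that holds one entry, the list of rows, each a list of 5 numbers: the opening, from 0 (shut) to 1 (fully open), then the shift along the tool's x, y, z in cm, then the turn about the tool's z in degrees. In form: [[[fingers, x, y, z, roll], ...]]. A call has 1 to 8 rows; each row shifts and turns the commanded pose from where the row before left it, along the tool's axes as they then stand; what a row does not reach is not made up. A row lasts 1/10 s, in which the tool goes at most 50 mm and 8.59 degrees, less where a joint would pass 70% of its speed; a pose out of reach is approached as far as the arm can. A call is refused whole if a number of a shift passes 5 or a number of a turn 8.59, either way. A call with a gripper value outside its range is refused whole. The fingers move at their own pace and stop on an object; FORCE is the grip in N (left out, the last holds). Time passes only in rows, so rows that do not move let the fingers close. It gives the time, the measured TCP pose, the force, the opening and the grip force at its end, in the units of the state.
- robot.read_state(): the state, without advancing time (a new reading comes with each control period).
- robot.read_camera(name): name is "scene" or "top" or "wrist"; returns a dict with "img" (480x640x3 uint8, blue, green, red), "K" (3x3 intrinsics, pixels), "k1" (the pictures are not rectified: a ray, as slopes to the right and down, at radius r is drawn at 1 + k1 r^2 times it, then the intrinsics apply), "pose" (4x4, takes a point from camera to world coordinates). Camera axes: x right, y up, looking along -z (the intrinsics and any distortion apply to the point x, -y, -z); pixel columns grow to the right and rows downward; lengths in m; the calibration is good to about 2 mm. A picture is of the moment at which its call begins. There is no depth.
- robot.close_job(): hands the job in; it is judged then, once.
The state is a dict: "t": time; "q": joint angles; "dq": joint speeds; "joint_torque": joint torques, N m; "tool_pos": TCP position; "orientation": TCP orientation; "force": force on the tool from outside, world axes, zero at the start; "wrist_torque": the same for the moment, N m; "opening": finger opening in m; "gripper_force": force on a finger pad.
Only numpy, scipy, OpenCV 4.12 (cv2) and the standard library are available. Lean on these libraries where they do the work, as an engineer would, in place of code of your own. Each camera call takes 0.05 s, during which the arm holds its last target. There are 200 camera calls.

## Working session

There is one attempt and no reset: what is moved stays moved. The work goes in short steps, Python scripts to look and compute and a shell command to move; the robot and the scene stay as the last step left them, time stands still between calls to the robot, and variables do not carry over. Pictures are saved under pics/ and viewed, at most 10 in all, crops included, and the job is handed in when it is done.

```bash
mkdir -p pics
cat > h.py <<'E'
import numpy as np, cv2
from plant import robot
def ray(c,u,v):
    K=c["K"]; p=cv2.undistortPoints(np.array([[[u,v]]],float),K,np.array([c["k1"],0,0,0,0.]))[0,0]
    T=np.array(c["pose"]); d=T[:3,:3]@np.array([p[0],-p[1],-1.]); return T[:3,3],d
def pt(c,u,v,z):
    o,d=ray(c,u,v); return o+d*(z-o[2])/d[2]
def snap(n,f):
    c=robot.read_camera(n); c["K"]=np.array(c["K"],float); cv2.imwrite("pics/"+f,c["img"]); np.save("pics/"+f+".npy",c,allow_pickle=True); return c
def load(f): return np.load("pics/"+f+".npy",allow_pickle=True).item()
E
python3 - <<'E'
from h import *
for n in("top","scene"):
    c=snap(n,n+"0.png"); print(n,c["K"].tolist(),c["k1"],np.round(c["pose"],3).tolist())
print(robot.read_state(),robot.tcp_to_grasp)
E
```

```text
top [[583.9082858247339, 0.0, 312.59081980414453], [0.0, 583.9082858247339, 238.7926113931266], [0.0, 0.0, 1.0]] 0.0590835890453226 [[-0.005, 0.994, -0.114, 0.395], [-1.0, -0.005, 0.001, -0.011], [0.001, 0.114, 0.994, 1.475], [0.0, 0.0, 0.0, 1.0]]
scene [[564.3627187380636, 0.0, 313.56078245548093], [0.0, 564.3627187380636, 245.5878580185933], [0.0, 0.0, 1.0]] 0.027551587373703623 [[0.868, 0.357, -0.344, 0.114], [-0.496, 0.614, -0.614, -0.828], [-0.008, 0.704, 0.71, 1.027], [0.0, 0.0, 0.0, 1.0]]
{'t': 0.1, 'q': array([ 1.03559444e+00,  1.31082771e-01,  1.48917631e+00,  2.17075763e-06,
        1.52299791e+00, -8.53742586e-02]), 'dq': array([-0.00084595, -0.0010328 , -0.00377484, -0.00060933,  0.00068035,
       -0.0019536 ]), 'joint_torque': array([ 7.83234500e-04, -5.61335385e+01, -4.93095088e+01,  7.70038250e-02,
        2.90679408e-02, -1.54081744e-05]), 'tool_pos': array([0.26058728, 0.53988455, 0.2176908 ]), 'orientation': array([-7.00531512e-01, -3.06196801e+00,  2.48804956e-03]), 'force': array([-0.57809254, -0.09459172, -0.28556001]), 'wrist_torque': array([-0.01293535,  0.0195706 , -0.01555075]), 'gripper_force': 0.0, 'opening': 0.09315401828067854} 0.0188
```

View pics/top0.png

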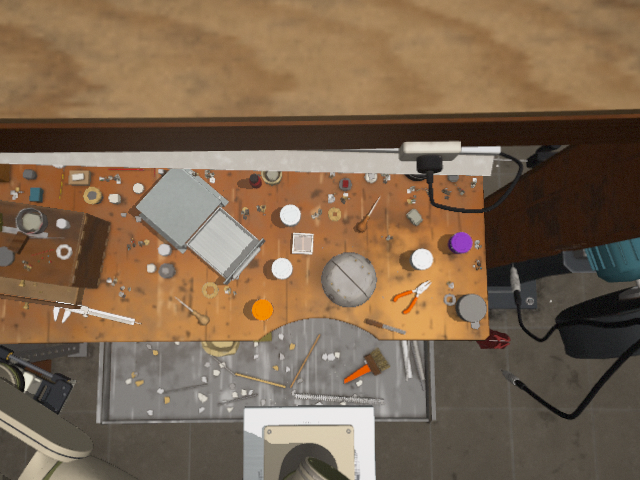

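View pics/scene0.png

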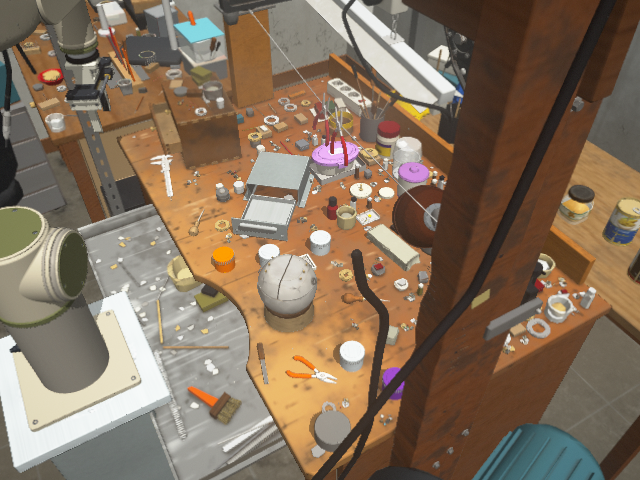

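The top view shows white tins at (290,215), (282,268) and (422,259), the orange look-alike at (262,309) and the purple one at (460,243). The vice is at (349,279). The hood is around (182,208), with the drawer open towards (245,260).

Run:
```python
from h import *
c=load("top0.png"); im=c["img"]; hsv=cv2.cvtColor(im,cv2.COLOR_BGR2HSV)
m=((hsv[...,1]<40)&(hsv[...,2]>190)).astype(np.uint8)
for u,v in((290,215),(282,268),(422,259)):
    w=np.zeros_like(m); w[v-18:v+18,u-18:u+18]=m[v-18:v+18,u-18:u+18]
    w=cv2.morphologyEx(w,cv2.MORPH_OPEN,np.ones((5,5)))
    k=max(cv2.findContours(w,0,2)[0],key=cv2.contourArea); (x,y),r=cv2.minEnclosingCircle(k); M=cv2.moments(k)
    print((x,y,r),M['m10']/M['m00'],M['m01']/M['m00'],cv2.contourArea(k),pt(c,x,y,.042).round(4))
o=im[155:295,120:300]; cv2.imwrite("pics/crop1.png",cv2.resize(o,None,fx=4.4,fy=4.2,interpolation=cv2.INTER_CUBIC))
print(pt(c,302,243,.011),pt(c,349,279,.1),pt(c,262,309,.042), pt(c,255,181,.065))
```

```text
(289.7954406738281, 214.26136779785156, 10.171198844909668) 289.6921335597057 214.31635540464063 294.5 [0.6201 0.0433 0.042 ]
(281.5821838378906, 267.8835754394531, 10.405418395996094) 281.57 267.7705555555555 300.0 [0.4871 0.0636 0.042 ]
(422.0, 258.5, 10.404426574707031) 421.968954248366 258.50816993464053 306.0 [ 0.5084 -0.2813  0.042 ]
[0.55157193 0.01383451 0.011     ] [ 0.4563483 -0.0978601  0.1      ] [0.38728336 0.11115884 0.042     ] [0.69950738 0.12775422 0.065     ]
```

View pics/crop1.png

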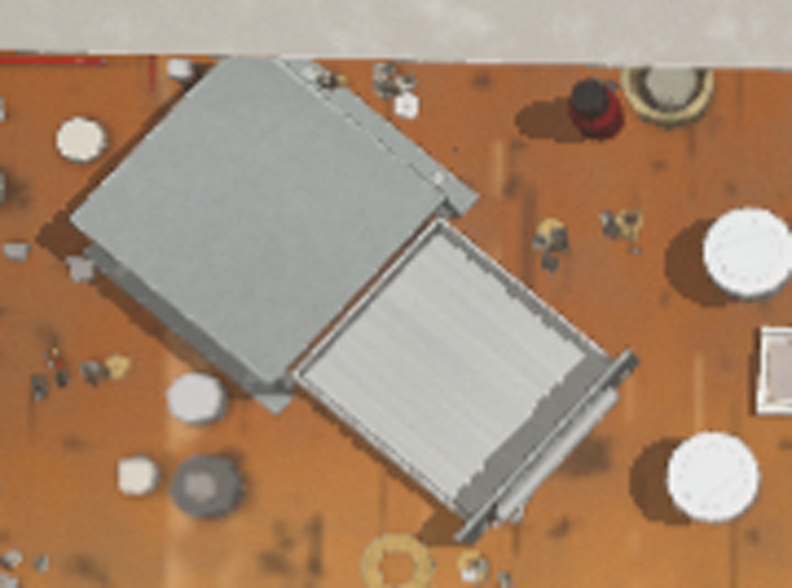

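The crop shows the front plate's ends at crop (632,357) and (463,535), and the lip from (612,393) to (507,517). The hood's top corners are at (447,205), (262,387), (70,218) and (230,57). The tray is empty.

Run:
```python
from h import *
c=load("top0.png")
P=lambda x,y,z: pt(c,120+x/4.4-.4,155+y/4.2-.4,z)
a,b=P(634,357,.059),P(463,537,.059); l1,l2=P(614,395,.046),P(507,517,.046)
h=[P(447,205,.064),P(262,387,.064),P(70,218,.064),P(230,57,.064)]
print(a,b,np.linalg.norm(a-b)); print(l1,l2,np.linalg.norm(l1-l2))
for q in h: print(q.round(4))
ang=lambda d:np.degrees(np.arctan2(d[1],d[0]))
hc=sum(h)/4
print("hood c",hc, "x ang", ang(h[2]-h[1]),ang(h[3]-h[0]), "y ang-90",ang(h[1]-h[0])-90,ang(h[2]-h[3])-90, ang(b-a)-90)
```

```text
[0.55528028 0.10642269 0.059     ] [0.45159457 0.19973623 0.059     ] 0.13949244750867054
[0.53444297 0.11856595 0.046     ] [0.4635479  0.17747164 0.046     ] 0.09217369413351201
[0.6443 0.2101 0.064 ]
[0.5384 0.3102 0.064 ]
[0.6375 0.4176 0.064 ]
[0.7324 0.3317 0.064 ]
hood c [0.63815624 0.31741045 0.064     ] x ang 47.313712594874794 54.06394553336675 y ang-90 46.599660987030916 47.85278734050215 48.013886779487564
```

```bash
cat >> h.py <<'E'
from scipy.spatial.transform import Rotation as R
def go(x,y,z,ang):
    s=robot.read_state(); M=R.from_rotvec(s["orientation"]).as_matrix()
    d=M.T@(np.array([x,y,z])-s["tool_pos"]); a=np.degrees(np.arctan2(M[1,1],M[0,1])); r=(a-ang+90)%180-90
    print("t%.1f"%s["t"],"cm",(d*100).round(2),"roll",round(r,1),"a",round(a,1),"tilt z",M[:,2].round(3),"F",s["force"].round(2),"op",s["opening"].round(4),"gf",s["gripper_force"],"q6",s["q"][5].round(2))
E
python3 -c "
from h import *
go(.487,.0635,.2,0)"
```

```text
Traceback (most recent call last):
  File "h.py", line 15, in go
    print("t%.1f"%s["t"],"cm",(d*100).round(2),"roll",round(r,1),"a",round(a,1),"tilt z",M[:,2].round(3),"F",s["force"].round(2),"op",s["opening"].round(4),"gf",s["gripper_force"],"q6",s["q"][5].round(2))
                                                                                                                                      ^^^^^^^^^^^^^^^^^^
AttributeError: 'float' object has no attribute 'round'
```

```bash
sed -i 's/s\["opening"\].round(4)/round(s["opening"],4)/' h.py
python3 -c "
from h import *
go(.487,.0635,.2,0)"
```

```text
t0.1 cm [-41.1  -33.05   1.82] roll 64.2 a 64.2 tilt z [-0.001 -0.001 -1.   ] F [-0.58 -0.09 -0.29] op 0.0932 gf 0.0 q6 -0.09
```

```bash
python3 -m pendant '[[[0.8,-3.4,-2.75,0.1,0],[0.8,-3.4,-2.75,0.1,0],[0.8,-3.4,-2.75,0.1,0],[0.8,-3.4,-2.75,0.1,0],[0.8,-3.4,-2.75,0.1,0],[0.8,-3.4,-2.75,0.1,0],[0.8,-3.4,-2.75,0.1,0],[0.8,-3.4,-2.75,0.1,0]]]' 20
python3 -m pendant '[[[0.8,-3.4,-2.75,0.1,0],[0.8,-3.4,-2.75,0.1,0],[0.8,-3.4,-2.75,0.1,0],[0.8,-3.4,-2.75,0.1,0],[0.8,0,0,0,0],[0.8,0,0,0,8.5],[0.8,0,0,0,8.5],[0.8,0,0,0,8.5]]]'
python3 -m pendant '[[[0.8,0,0,0,8.5],[0.8,0,0,0,8.5],[0.8,0,0,0,8.5],[0.8,0,0,0,8.5],[0.8,0,0,0,4.5],[0.8,0,0,0,0],[0.8,0,0,0,0]]]'
python3 -c "
from h import *
c=snap('wrist','w1.png');print(c['pose'])
go(.487,.0635,.012,0)"
```

```text
t: 0.9
tool_pos: [0.4103, 0.2222, 0.2103]
orientation: [-0.7, -3.062, 0.0]
force: [-0.1, 0.7, 0.5]
opening: 0.0745
gripper_force: 0.0
t: 1.7
tool_pos: [0.4843, 0.0662, 0.2062]
orientation: [-1.368, -2.827, 0.0]
force: [1.0, -0.1, -0.1]
opening: 0.0744
gripper_force: 0.0
t: 2.4
tool_pos: [0.4845, 0.0662, 0.2064]
orientation: [-2.213, -2.229, 0.0]
force: [0.6, -0.7, 0.1]
opening: 0.0744
gripper_force: 0.0
[[ 9.99979237e-01 -6.44115928e-03 -1.94987698e-04  4.83628521e-01]
 [ 6.27419430e-03  9.66263792e-01  2.57477998e-01  1.38590730e-01]
 [-1.47004725e-03 -2.57473876e-01  9.66284142e-01  3.72584435e-01]
 [ 0.00000000e+00  0.00000000e+00  0.00000000e+00  1.00000000e+00]]
t2.5 cm [-0.27  0.25 19.45] roll 0.4 a 0.4 tilt z [-0.  0. -1.] F [ 0.61 -0.45 -0.12] op 0.0744 gf 0.0 q6 0.02
```

View pics/w1.png

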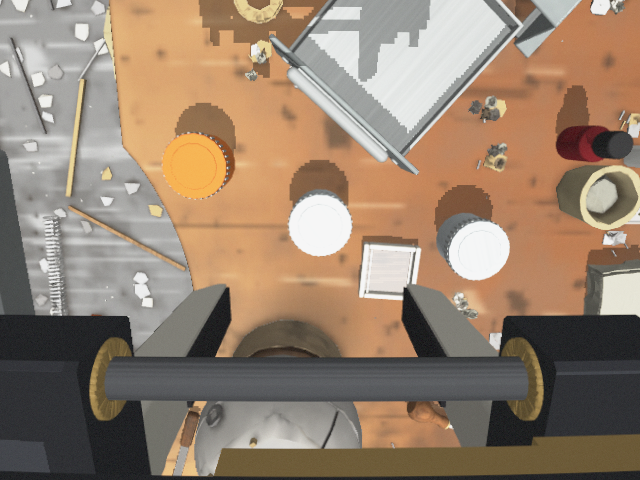

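The wrist view shows tin B centred near (320,225), tin A at (478,249), and the gem box at (390,271). The front plate runs from about (274,42) to (416,172), with the lip just outside it. The tray and hood are at the top.

Run:
```python
from h import *
c=load("w1.png"); im=c["img"]; hsv=cv2.cvtColor(im,cv2.COLOR_BGR2HSV)
m=((hsv[...,1]<25)&(hsv[...,2]>225)).astype(np.uint8)
for u,v in((320,225),(478,249)):
    w=np.zeros_like(m); w[v-40:v+40,u-40:u+40]=m[v-40:v+40,u-40:u+40]
    w=cv2.morphologyEx(w,cv2.MORPH_OPEN,np.ones((9,9)))
    k=max(cv2.findContours(w,0,2)[0],key=cv2.contourArea); (x,y),r=cv2.minEnclosingCircle(k)
    print((x,y,r),pt(c,x,y,.042).round(4))
for uv in((272,40),(417,171)): print("plate",pt(c,*uv,.059).round(4))
for uv in((286,72),(387,162)): print("lip",pt(c,*uv,.046).round(4))
for uv in((390,271),):print("gem",pt(c,*uv,.01))
print(pt(c,(1<<9)+5,47,.03))
go(.487,.0635,.05,0)
cv2.imwrite("pics/w1c.png",cv2.resize(im[0:190,250:560],None,fx=2.5,fy=2.5))
```

```text
(320.0, 225.5, 31.468338012695312) [0.4869 0.0655 0.042 ]
(479.44927978515625, 251.27536010742188, 31.41391944885254) [0.6202 0.0444 0.042 ]
plate [0.452  0.2018 0.059 ]
plate [0.5592 0.1116 0.059 ]
lip [0.4607 0.1824 0.046 ]
lip [0.5384 0.1172 0.046 ]
gem [0.55217356 0.01584444 0.01      ]
[0.63794962 0.20513897 0.03      ]
t2.5 cm [-0.27  0.25 15.65] roll 0.4 a 0.4 tilt z [-0.  0. -1.] F [ 0.61 -0.45 -0.12] op 0.0744 gf 0.0 q6 0.02
```

View pics/w1c.png

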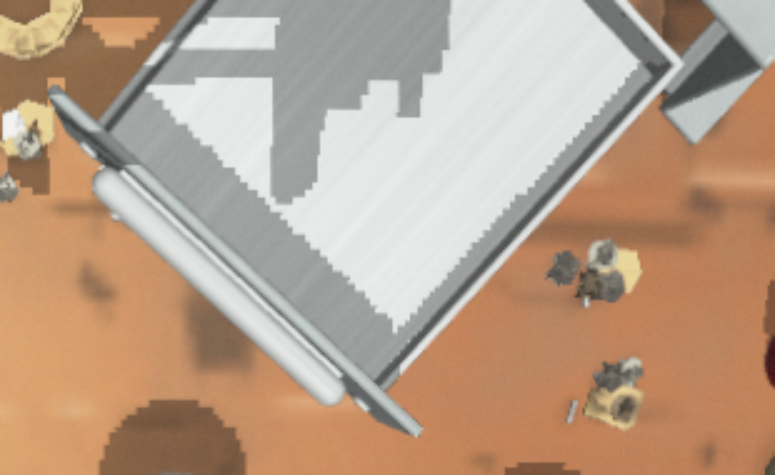

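```bash
python3 -m pendant '[[[0.8,-0.2,0.2,3,0],[0.8,0,0,4,0],[0.8,0,0,4,0],[0.8,0,0,4,0],[0.8,0,0,2.5,0],[0.8,0,0,1.8,0],[0.8,0,0,0,0],[0.8,0,0,0,0]]]'
python3 -m pendant '[[[0.5,0,0,0,0],[0.45,0,0,0,0],[0.4,0,0,0,0],[0.4,0,0,0,0],[0.4,0,0,0,0],[0.4,0,0,0,0]]]' 20
python3 -m pendant '[[[0.4,0,0,-0.5,0],[0.4,0,0,-1,0],[0.4,0,0,-1,0],[0.4,0,0,0,0],[0.4,0,0,0,0],[0.4,0,0,0,0],[0.4,0,0,0,0]]]'
python3 -m pendant '[[[0.4,0,0,0,0],[0.4,0,0,0,0]]]'
```

```text
t: 3.25
tool_pos: [0.4867, 0.0639, 0.0139]
orientation: [-2.216, -2.227, 0.001]
force: [-0.2, -0.4, 0.3]
opening: 0.0744
gripper_force: 0.0
t: 3.85
tool_pos: [0.4876, 0.0638, 0.0146]
orientation: [2.216, 2.225, 0.002]
force: [-2.2, -0.2, 6.5]
opening: 0.051
gripper_force: 20.0
t: 4.55
tool_pos: [0.4864, 0.0638, 0.0382]
orientation: [-2.217, -2.225, 0.001]
force: [-0.3, -0.3, -0.7]
opening: 0.0516
gripper_force: 20.0
t: 4.75
tool_pos: [0.4866, 0.0638, 0.0383]
orientation: [-2.217, -2.226, 0.001]
force: [0.5, -0.3, -0.6]
opening: 0.0518
gripper_force: 20.0
```

Tin B is light at about 0.65 N, so I'll put it back.

```bash
python3 -m pendant '[[[0.4,0,0,1,0],[0.4,0,0,1,0],[0.4,0,0,0.3,0],[0.4,0,0,0,0],[0.4,0,0,0.1,0],[0.4,0,0,0.1,0],[0.4,0,0,0,0]]]'
python3 -m pendant '[[[0.6,0,0,0,0],[0.7,0,0,0,0],[0.8,0,0,0,0],[0.8,0,0,0,0],[0.8,0,0,-2,0],[0.8,0,0,-4,0],[0.8,0,0,-4,0],[0.8,0,0,-4,0]]]'
python3 -m pendant '[[[0.8,0,0,-2,0],[0.8,0,0,0,0]]]'
python3 -c "
from h import *
go(.620,.0435,.16,90)"
```

```text
t: 5.45
tool_pos: [0.4866, 0.0638, 0.0142]
orientation: [-2.216, -2.226, 0.001]
force: [-6.2, -0.6, 11.5]
opening: 0.0515
gripper_force: 20.0
t: 6.25
tool_pos: [0.4864, 0.0638, 0.1548]
orientation: [-2.217, -2.226, 0.001]
force: [0.8, -0.3, 0.9]
opening: 0.0744
gripper_force: 0.0
t: 6.45
tool_pos: [0.4893, 0.0639, 0.1777]
orientation: [2.214, 2.222, 0.008]
force: [0.5, 0.6, 0.8]
opening: 0.0741
gripper_force: 0.0
t6.5 cm [-2.09 13.05  1.86] roll -89.8 a 0.2 tilt z [ 0.007  0.    -1.   ] F [0.55 0.58 0.77] op 0.0741 gf 0.0 q6 0.02
```

```bash
python3 -m pendant '[[[0.8,-0.5,3.25,0,0],[0.8,-0.5,3.25,0,0],[0.8,-0.5,3.25,0,0],[0.8,-0.5,3.25,0,0],[0.8,0,0,0,8.5],[0.8,0,0,0,8.5],[0.8,0,0,0,8.5],[0.8,0,0,0,8.5]]]'
python3 -m pendant '[[[0.8,0,0,0,8.5],[0.8,0,0,0,8.5],[0.8,0,0,0,8.5],[0.8,0,0,0,8.5],[0.8,0,0,0,7],[0.8,0,0,0,0],[0.8,0,0,0,0]]]'
python3 -c "
from h import *
go(.6205,.0440,.014,-75)"
```

```text
t: 7.25
tool_pos: [0.6159, 0.0442, 0.171]
orientation: [-2.774, -1.471, 0.005]
force: [-0.0, -0.0, 0.1]
opening: 0.0744
gripper_force: 0.0
t: 7.95
tool_pos: [0.6162, 0.0443, 0.1721]
orientation: [-3.113, -0.422, 0.003]
force: [1.0, 0.4, 0.5]
opening: 0.0748
gripper_force: 0.0
t8.0 cm [ 0.43  0.15 15.81] roll 0.4 a -74.6 tilt z [-0.002  0.    -1.   ] F [0.99 0.4  0.52] op 0.0748 gf 0.0 q6 1.29
```

```bash
python3 -m pendant '[[[0.8,0.4,0.15,3,0],[0.8,0,0,4,0],[0.8,0,0,4,0],[0.8,0,0,3,0],[0.8,0,0,1.6,0],[0.8,0,0,0,0],[0.8,0,0,0,0]]]'
python3 -m pendant '[[[0.5,0,0,0,0],[0.45,0,0,0,0],[0.4,0,0,0,0],[0.4,0,0,0,0],[0.4,0,0,0,0],[0.4,0,0,0,0]]]' 20
python3 -m pendant '[[[0.4,0,0,-0.5,0],[0.4,0,0,-1,0],[0.4,0,0,-1,0],[0.4,0,0,0,0],[0.4,0,0,0,0],[0.4,0,0,0,0],[0.4,0,0,0,0]]]'
python3 -m pendant '[[[0.4,0,0,0,0],[0.4,0,0,0,0]]]'
```

```text
t: 8.65
tool_pos: [0.6219, 0.0439, 0.0187]
orientation: [3.114, 0.418, 0.002]
force: [0.4, -0.1, 1.8]
opening: 0.0745
gripper_force: 0.0
t: 9.25
tool_pos: [0.622, 0.044, 0.0189]
orientation: [3.114, 0.416, 0.003]
force: [-0.5, -0.3, 5.7]
opening: 0.0513
gripper_force: 20.0
t: 9.95
tool_pos: [0.6206, 0.0439, 0.042]
orientation: [-3.114, -0.416, 0.002]
force: [-0.1, 1.2, -4.3]
opening: 0.051
gripper_force: 20.0
t: 10.15
tool_pos: [0.6209, 0.0439, 0.0423]
orientation: [-3.114, -0.416, 0.001]
force: [-0.0, -0.0, -4.5]
opening: 0.0514
gripper_force: 20.0
```

Tin A is the heavy one, at about 4.5 N. I'll lift it, align it with the drawer and carry it over.

```bash
python3 -m pendant '[[[0.4,0,0,-1,0],[0.4,0,0,-2,0],[0.4,0,0,-3,0],[0.4,0,0,-2.5,0],[0.4,0,0,-0.5,0],[0.4,0,0,0,-8.5],[0.4,0,0,0,-8.5],[0.4,0,0,0,-8.5]]]' 35
python3 -m pendant '[[[0.4,0,0,0,-8.5],[0.4,0,0,0,0],[0.4,0,0,0,0]]]'
python3 -c "
from h import *
go(.5507,.2079,.10,-41)"
```

```text
t: 10.95
tool_pos: [0.6206, 0.0439, 0.1317]
orientation: [-2.942, -1.102, 0.002]
force: [0.6, -0.1, -4.6]
opening: 0.0509
gripper_force: 35.0
t: 11.25
tool_pos: [0.6208, 0.0439, 0.1319]
orientation: [-2.859, -1.302, 0.001]
force: [0.1, 0.1, -5.5]
opening: 0.0508
gripper_force: 35.0
t11.2 cm [  7.77 -16.05   3.2 ] roll -0.0 a -41.0 tilt z [-0.001  0.    -1.   ] F [ 0.14  0.07 -5.51] op 0.0508 gf 34.9987225219229 q6 0.7
```

```bash
python3 -m pendant '[[[0.4,0.5,-1,0,0],[0.4,1,-2,0,0],[0.4,1.3,-2.7,0,0],[0.4,1.3,-2.7,0,0],[0.4,1.3,-2.7,0,0],[0.4,1.3,-2.7,0,0],[0.4,1.1,-2.2,0,0],[0.4,0,0,0,0]]]'
python3 -m pendant '[[[0.4,0,0,1,0],[0.4,0,0,2,0],[0.4,0,0,0,0],[0.4,0,0,0,0]]]'
python3 -c "
from h import *
c=snap('top','top1.png'); c2=snap('wrist','w2.png')
cv2.imwrite('pics/both.png',np.hstack([cv2.resize(c['img'][155:315,120:280],(480,480)),cv2.resize(c2['img'][:,100:520],(320,366)) if 0 else np.zeros((480,1,3),np.uint8)]))
go(.5507,.2079,.026,-41)"
```

```text
t: 12.05
tool_pos: [0.549, 0.2111, 0.1326]
orientation: [-2.854, -1.309, 0.0]
force: [-0.1, -0.7, -4.7]
opening: 0.0511
gripper_force: 35.0
t: 12.45
tool_pos: [0.5503, 0.2066, 0.1017]
orientation: [-2.857, -1.306, 0.004]
force: [0.9, 0.3, -4.4]
opening: 0.051
gripper_force: 35.0
t12.6 cm [ 0.   -0.12  7.73] roll 0.2 a -40.8 tilt z [ 0.001  0.    -1.   ] F [ 0.85  0.37 -3.95] op 0.0511 gf 34.99900970775343 q6 0.98
```

View pics/w2.png

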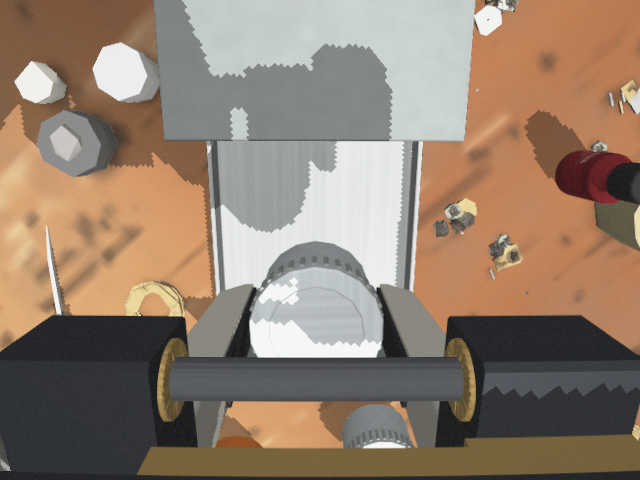

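The wrist view shows the hood square to the tool. The tray (edges 208 to 421 at row 141) is centred on the held tin at (316,310), so I'll lower it.

```bash
python3 -m pendant '[[[0.4,0,0,2,0],[0.4,0,0,3,0],[0.4,0,0,1.5,0],[0.4,0,0,0.7,0],[0.4,0,0,0,0],[0.4,0,0,0.2,0],[0.4,0,0,0.2,0],[0.4,0,0,0,0]]]'
python3 -m pendant '[[[0.4,0,0,0.1,0],[0.4,0,0,0,0]]]'
```

```text
t: 13.35
tool_pos: [0.5515, 0.2076, 0.0274]
orientation: [2.856, 1.308, 0.002]
force: [-0.8, -0.1, -4.9]
opening: 0.0511
gripper_force: 35.0
t: 13.55
tool_pos: [0.551, 0.2075, 0.0258]
orientation: [2.856, 1.308, 0.0]
force: [0.4, -0.2, -5.4]
opening: 0.051
gripper_force: 35.0
```

```bash
python3 -m pendant '[[[0.4,0,0,0.1,0],[0.4,0,0,0.1,0],[0.4,0,0,0,0]]]'
```

```text
t: 13.85
tool_pos: [0.5516, 0.2081, 0.0249]
orientation: [-2.856, -1.308, -0.003]
force: [-2.7, 1.3, 4.3]
opening: 0.0509
gripper_force: 35.0
```

```bash
python3 -m pendant '[[[0.6,0,0,0,0],[0.68,0,0,0,0],[0.68,0,0,0,0],[0.68,0,0,0,0],[0.68,0,0,-1,0],[0.68,0,0,-2.5,0],[0.68,0,0,-4,0],[0.68,0,0,-4,0]]]' 20
python3 -m pendant '[[[0.68,0,0,-3,0],[0.68,0,0,0,0],[0.3,0,0,0,0],[0,0,0,0,0]]]'
python3 -c "
from h import *
c2=snap('wrist','w3.png')
d=np.array([.656,.755]);l=np.array([.4995,.149])-.05*d
go(*l,.168,-41)"
```

```text
t: 14.65
tool_pos: [0.5503, 0.2072, 0.1399]
orientation: [-2.856, -1.308, 0.002]
force: [0.2, 1.0, -0.4]
opening: 0.0632
gripper_force: 0.0
t: 15.05
tool_pos: [0.5501, 0.2072, 0.1675]
orientation: [-2.856, -1.308, 0.003]
force: [0.1, 0.4, -1.1]
opening: 0.0515
gripper_force: 0.0
t15.1 cm [-12.69  -0.04  -0.07] roll 0.2 a -40.8 tilt z [-0.003 -0.001 -1.   ] F [-0.52  0.3   0.35] op 0.0478 gf 0.0 q6 0.98
```

View pics/w3.png

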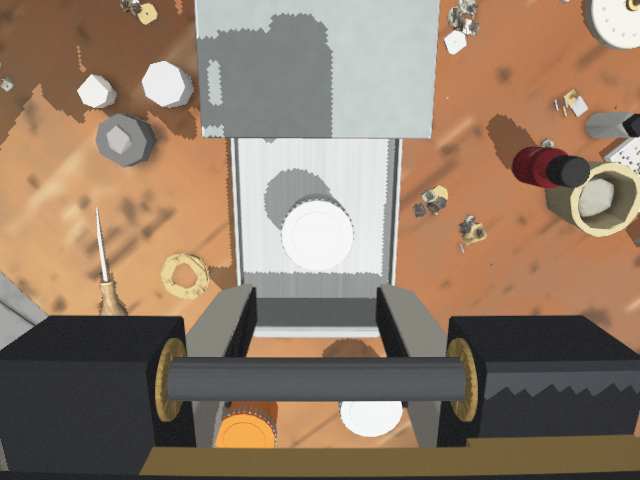

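The tin stands in the tray at (317,235). Next I'll push the lip with closed fingers, offset +2 cm laterally to keep clear of the light tin at (371,400).

```bash
python3 -m pendant '[[[0,-1,-0.2,0,0],[0,-2,-0.4,0,0],[0,-2.5,-0.5,0,0],[0,-2.5,-0.5,0,0],[0,-2,-0.4,0,0],[0,-0.7,0,0,0],[0,0,0,0,0]]]'
python3 -c "
from h import *
d=np.array([.656,.755]);n=np.array([-.755,.656]);l=np.array([.4995,.149])
go(*(l-.03*d+.02*n),.036,-41)"
```

```text
t: 15.8
tool_pos: [0.4652, 0.1389, 0.1682]
orientation: [-2.857, -1.307, 0.001]
force: [1.8, -0.6, -0.6]
opening: 0.0006
gripper_force: 0.0
t15.8 cm [ 0.02 -0.07 13.22] roll 0.2 a -40.8 tilt z [-0.001 -0.    -1.   ] F [ 1.76 -0.64 -0.56] op 0.0006 gf 0.0 q6 0.9
```

```bash
python3 -m pendant '[[[0,0,0,3,0],[0,0,0,4,0],[0,0,0,3,0],[0,0,0,2.5,0],[0,0,0,0.7,0],[0,0,0,0,0],[0,0.5,0,0,0],[0,0.5,0,0,0]]]'
python3 -m pendant '[[[0,0.3,0,0,0],[0,0.3,0,0,0],[0,0.3,0,0,0],[0,0.4,0,0,0],[0,0.5,0,0,0],[0,0.6,0,0,0],[0,0.6,0,0,0],[0,0.6,0,0,0]]]'
python3 -c "
from h import *
d=np.array([.656,.755]);n=np.array([-.755,.656]);l=np.array([.4995,.149])
go(*(l+.02*n),.036,-41)"
```

```text
t: 16.6
tool_pos: [0.4743, 0.1478, 0.0385]
orientation: [2.856, 1.308, 0.005]
force: [1.1, 0.7, -0.6]
opening: 0.0003
gripper_force: 0.0
t: 17.4
tool_pos: [0.4963, 0.1747, 0.0366]
orientation: [2.856, 1.308, 0.0]
force: [-0.4, -1.2, 1.2]
opening: 0.0005
gripper_force: 0.9
t17.4 cm [-1.73 -0.08  0.06] roll 0.2 a -40.8 tilt z [ 0. -0. -1.] F [-0.43 -1.24  1.17] op 0.0005 gf 0.8683657133951783 q6 0.95
```

Contact is made and the drawer is moving at about 1.5 N. I'll keep pushing.

```bash
python3 -m pendant '[[[0,0.7,0,0,0],[0,0.8,0,0,0],[0,0.8,0,0,0],[0,0.8,0,0,0],[0,0.8,0,0,0],[0,0.8,0,0,0],[0,0.7,0,0,0],[0,0.6,0,0,0]]]'
python3 -m pendant '[[[0,0.6,0,0,0],[0,0.6,0,0,0],[0,0.5,0,0,0],[0,0.4,0,0,0],[0,0.3,0,0,0],[0,0.3,0,0,0],[0,0,0,0,0]]]'
```

```text
t: 18.2
tool_pos: [0.5354, 0.2203, 0.0365]
orientation: [-2.856, -1.309, 0.0]
force: [-0.6, -2.2, 1.2]
opening: 0.0004
gripper_force: 0.9
t: 18.9
tool_pos: [0.553, 0.2407, 0.0368]
orientation: [-2.856, -1.308, -0.001]
force: [0.9, -0.3, 0.3]
opening: 0.0006
gripper_force: 0.0
```

```bash
python3 -m pendant '[[[0,0.3,0,0,0],[0,0.3,0,0,0],[0,0.3,0,0,0],[0,0.3,0,0,0],[0,0,0,0,0]]]'
python3 -m pendant '[[[0,0.3,0,0,0],[0,0.2,0,0,0],[0,0.2,0,0,0],[0,0.1,0,0,0]]]'
```

```text
t: 19.4
tool_pos: [0.561, 0.2498, 0.0368]
orientation: [-2.856, -1.309, -0.001]
force: [0.8, -0.1, -0.2]
opening: 0.0006
gripper_force: 0.0
t: 19.8
tool_pos: [0.5642, 0.2535, 0.0365]
orientation: [2.855, 1.308, -0.008]
force: [-11.8, -13.5, 11.6]
opening: 0.0006
gripper_force: 8.9
```

```bash
python3 -m pendant '[[[0,0.1,0,0,0],[0,0,0,0,0]]]'
python3 -m pendant '[[[0,-0.5,0,0,0],[0,-1,0,0,0],[0,-2,0,0,0],[0,0,0,-3,0],[0,0,0,-4,0],[0,0,0,-4,0],[0,-4,0,-3,0],[0,-4,0,0,0]]]'
python3 -m pendant '[[[0,-2,0,0,0],[0,0,0,0,0],[0,0,0,0,0]]]'
python3 -c "
from h import *
c=snap('wrist','w4.png');c=snap('top','top2.png')
w=load('w4.png')['img']
go(0,0,0,0)
cv2.imwrite('pics/f.png',np.hstack([cv2.resize(w,(400,300)),cv2.resize(c['img'][150:330,110:350],(400,300))]))"
```

```text
t: 20.0
tool_pos: [0.5643, 0.2535, 0.0365]
orientation: [2.855, 1.307, -0.011]
force: [-13.9, -13.7, 13.7]
opening: 0.0006
gripper_force: 9.7
t: 20.8
tool_pos: [0.4939, 0.1695, 0.1821]
orientation: [2.854, 1.31, 0.015]
force: [1.0, -1.2, 0.9]
opening: 0.0004
gripper_force: 0.0
t: 21.1
tool_pos: [0.4785, 0.1539, 0.1769]
orientation: [-2.857, -1.308, -0.002]
force: [-0.7, 0.7, 0.2]
opening: 0.0006
gripper_force: 0.0
t21.2 cm [-42.96 -26.18  17.64] roll -40.8 a -40.8 tilt z [ 0.  0. -1.] F [ 0.14  0.27 -0.22] op 0.0005 gf 0.0 q6 0.92
```

View pics/f.png

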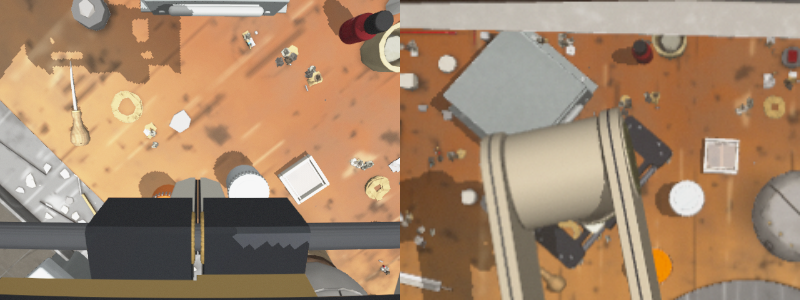

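```bash
python3 -c "
from h import *
w=load('w4.png')['img']
cv2.imwrite('pics/g.png',cv2.resize(w[0:40,200:480],None,fx=2.8,fy=2.8,interpolation=cv2.INTER_CUBIC))"
```

```text
(no output)
```

View pics/g.png

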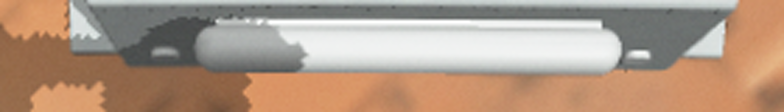

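The front plate sits against the hood between its flanges, so the drawer is home.

```bash
python3 -c "
from plant import robot
print(robot.close_job())"
```

```text
the job is handed in; nothing more can be done
None
```

I handed the job in: the heavy tin (about 4.5 N, at x 0.62, y 0.04) stands in the drawer, which I pushed to its stop; of the other two, I weighed one (about 0.65 N) and put it back, and never touched the third. The hand-in gave no verdict.

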